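Clear the soap trimming board into its offcut drawer

TASK

Pull the offcut drawer of the soap trimming board right out, then wipe all four soap offcuts off the white board into it with the scraper block, not with the fingers, pressing only lightly because the board scratches. Then stand the scraper upright in the well at the end of the trimming board opposite the drawer, let go of it, and leave the drawer out so that the offcuts can go back to the melting pot. Do not disturb the bottle, the jar and the finished soaps on the desk.

Things in the scene. Friction and masses are not known exactly. Their poses are not given: they have to be found in the camera images.
- trim_board: soap trimming board: a bamboo box 200 mm wide (its x), 262 mm long (its y), 60 mm high, fixed on the desk. Origin: on the desk under its middle; z up. Along its y from the +y end: end wall (131 to 125 mm), scraper well (125 to 89), rim (89 to 83), white work board (83 to -131), which is open at the -y end; 12 mm rims along both long sides. Rims and end wall stand 10 mm above the white board
- panel: the smooth white work board itself, 176 (x) by 214 mm (y) between the rims, its top 50 mm over the desk; the origin is 12 mm below the middle of its top face. The offcut drawer is under it. It scratches if the scraper is pressed on it with more than 30 N
- board_centre (a point): centre of the white board's top face, 50 mm over the desk; axes as trim_board
- board_edge (a point): middle of the white board's open end, on its top face, above the drawer front; axes as trim_board
- well (a point): centre of the floor of the scraper well, 36 mm over the desk (14 mm below the white board's top); the well is 136 mm long along the trim_board's x and 36 mm wide along its y, with walls 24 mm deep; axes as trim_board
- drawer (a joint): how far the offcut drawer is pulled out, m: 0 shut, 0.100 at its stop; it slides along the trim_board's -y with about 1.5 N of friction and stays where it is left
- drawer_floor (a point): middle of the drawer's inner floor (13 mm over the desk), moves with the drawer; inside it is 178 mm in x and 195 mm in y (y -99 to 96), walls 23 mm high; its front panel stands 8 mm thick and reaches 41 mm over the desk. Pulled right out, the drawer lies open for 97 mm in front of the white board's open end
- drawer_handle (a point): middle of the steel bow handle on the drawer front: a round bar 10 mm thick, about 80 mm long along the trim_board's x, 28 mm over the desk, its axis 34 mm in front of the drawer front (29 mm free behind the bar)
- scraper: scraper block, standing upright on the desk to the right of the board: blue block 120 mm long (its x), 24 thick (its y), a black springy rubber lip (118 x 18 mm) under it, a rounded pale wooden grip on top (104 long, 28 thick, from 40 to 78 mm high); 78 mm high, 0.16 kg, same front and back. Origin: middle of the lip's underside; z up. The lip gives about 1 mm per 4 N, 6 mm at most
- blue_bottle: small blue dye bottle standing on the desk, 26 mm wide, 73 mm high, origin under it; bystander
- jar: small powder jar with a white lid, 42 mm wide, 34 mm high, origin under it; bystander
- rose_soap: finished peach soap in the shape of a rose, 46 mm wide, 21 mm high, origin under it; bystander
- peony_soap: finished peach soap in the shape of a peony, 54 mm wide, 18 mm high, origin under it; bystander
- offcut_0: hard peach-coloured soap offcut lying on the white board, 46 mm long (its x), 20 wide, 11 high, 12 g; origin at its centre
- offcut_1: hard peach-coloured soap offcut lying on the white board, 42 mm long (its x), 18 wide, 12 high, 12 g; origin at its centre
- offcut_2: hard peach-coloured soap offcut lying on the white board, 48 mm long (its x), 17 wide, 11 high, 12 g; origin at its centre
- offcut_3: hard peach-coloured soap offcut lying on the white board, 38 mm long (its x), 22 wide, 12 high, 12 g; origin at its centre
Things that resemble listed ones, but are neither listed nor needed, are in the scene too. Leave any black look-alike of the offcut_0 alone.

How it is judged:
By the outcome, as a careful person would: the job done as asked, in the order asked, and still so for the second after the job is handed in, with the robot touching nothing.
It also fails if it takes over 58 s, if anything falls off the work surface, if the arm or the gripper's body presses on something with over 40 N, if the wrist force passes 120 N, or if a joint passes its speed limit or range.

ROBOT

A 6-joint arm with a two-finger parallel gripper is mounted at the origin on a cart in front of the work surface, level with it; the furniture and walls round the work are solid. World frame = base frame: x ahead of the robot, y to its left, z up, the work surface at z = 0. Lengths are in m, angles in rad, forces in N, time in s.
With the tool pointing down it reaches from about 0.275 to 0.775 m from the base axis. Payload 14.6 kg.
Tool frame: the origin (TCP) lies on the centre line of the jaws, within the pads' length; the fingertips stand 25 mm ahead of it and the grasp point (between the pads) lies 6 mm ahead of it; z points along the fingers, y is the line along which they close (so a half turn about z gives the same grasp; the last joint's range is limited). The gripper opens to 85 mm and grips with 20 to 120 N. Pads are 22 mm wide; open, the fingers measure 114 mm over their backs; the gripper's body (76 mm by 85 mm) begins 54 mm behind the grasp point. The pads swing forward as they close: fully open they stand 13 mm farther back than shut.
Start: joints at [-1.314, 0.263, -0.048, 1.259, 0, 1.415], TCP at [0.21, -0.481, 0.256] pointing down, gripper open.
Joint ranges: [-2.65, 2.65], [-0.89, 1.7], [-1.18, 1.37], [-2.13, 2.11], [-1.35, 1.29], [-3.14, 3.14]. Speed limits (rad/s): [1.89, 1.89, 2.57, 2.79, 3.14, 3.14].

INTERFACE

Orientations are given as a unit quaternion [w, x, y, z].
In Python, from workcell import bot gives the robot as it stands. The module is installed in compiled form; this text tells all that it offers.
- The arm moves only by the tool apply_moves, never from a script. Its argument "steps" is one flat list of numbers, 7 for each row, row after row: the turn, a rotation vector about the tool's x, y, z in rad, then the shift along the tool's x, y, z in mm, then the closure, from -1 (fully open) to 1 (shut). In form: [wx, wy, wz, tx, ty, tz, fingers, wx, wy, wz, tx, ty, tz, fingers, ...]. A call has 1 to 20 rows; each row is the pose to reach, as a shift and turn from the pose commanded when the call began, along the tool's axes at that moment; what a row does not reach only later rows make up. A row lasts 1/12 s, in which the tool goes at most 41.7 mm and 7.16 degrees, less where a joint would pass 70% of its speed; a pose out of reach is approached as far as the arm can. A call with a gripper value outside its range is refused whole. The fingers move at their own pace and stop on an object; the grip force is fixed at half the most. Time passes only in rows, so rows that repeat a pose let the fingers close. It gives the time, the measured TCP pose, the force, the opening and the grip force at its end, in the units of the state.
- bot.read_state(): the state, without advancing time (a new reading comes with each control period).
- bot.read_camera(name): name is "scene" or "top" or "wrist"; returns a dict with "frame" (400x640x3 uint8, blue, green, red), "K" (3x3 intrinsics, pixels), "R" (3x3) and "t" (3): a world point X has camera coordinates R X + t. Camera axes: x right, y down, z forward; pixel columns grow to the right and rows downward; lengths in m; the calibration is good to about 2 mm. A picture is of the moment at which its call begins. There is no depth.
- bot.hand_in(): hands the job in; it is judged then, once.
The state is a dict: "time": time; "joints": joint angles; "joint_velocities": joint speeds; "effort": joint torques, N m; "tcp_pos": TCP position; "tcp_rot": TCP orientation; "ft_force": force on the tool from outside, world axes, zero at the start; "ft_torque": the same for the moment, N m; "width": finger opening in m; "finger_force": force on a finger pad.
Only numpy, scipy, OpenCV 4.12 (cv2) and the standard library are available. Lean on these libraries where they do the work, as an engineer would, in place of code of your own. Each camera call takes 0.05 s, during which the arm holds its last target. There are 200 camera calls.

## Working session

There is one attempt and no reset: what is moved stays moved. The work goes in short steps, Python scripts to look and compute and a tool call to move; the robot and the scene stay as the last step left them, time stands still between calls to the robot, and variables do not carry over. Pictures are saved under pics/ and viewed, at most 10 in all, crops included, and the job is handed in when it is done.

Besides the shell and the picture viewer there is one more tool, called after ">>>" as name(argument=value, ...) on one line, values as JSON. apply_moves: Moves the arm, as the interface text tells. Its arguments: {"type":"object","properties":{"steps":{"type":"array","items":{"type":"number"}}},"required":["steps"]}

```bash
mkdir -p pics
python3 - <<'E'
from workcell import bot
import cv2,pickle
d={}
for n in("scene","top"):
    c=bot.read_camera(n); d[n]=c; cv2.imwrite(f"pics/{n}0.png",c["frame"]); print(n,c["K"].round(1).tolist(),c["R"].round(3).tolist(),c["t"].round(3).tolist())
pickle.dump(d,open("cam0.pkl","wb"))
s=bot.read_state();print({k:s[k] for k in("time","tcp_pos","tcp_rot","width","ft_force")})
E
```

```text
scene [[459.9, 0.0, 318.8], [0.0, 459.9, 191.1], [0.0, 0.0, 1.0]] [[-0.791, -0.612, -0.005], [-0.257, 0.339, -0.905], [0.556, -0.714, -0.426]] [0.254, 0.244, 0.996]
top [[463.4, 0.0, 317.7], [0.0, 463.4, 204.3], [0.0, 0.0, 1.0]] [[-0.006, -1.0, -0.004], [-0.995, 0.006, -0.1], [0.1, 0.004, -0.995]] [-0.19, 0.499, 1.148]
{'time': 0.1, 'tcp_pos': array([ 0.21008701, -0.48090373,  0.2558872 ]), 'tcp_rot': array([-4.47502241e-04,  9.78876746e-01,  2.04450766e-01, -2.90797652e-05]), 'width': 0.08541298181284264, 'ft_force': array([ 0.15129081, -0.82969295, -0.05882082])}
```

View pics/top0.png

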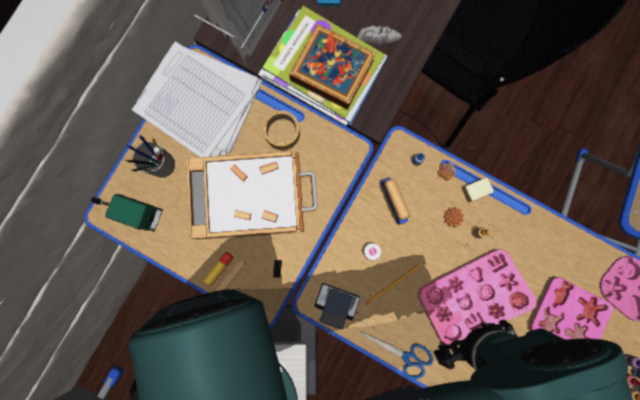

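View pics/scene0.png

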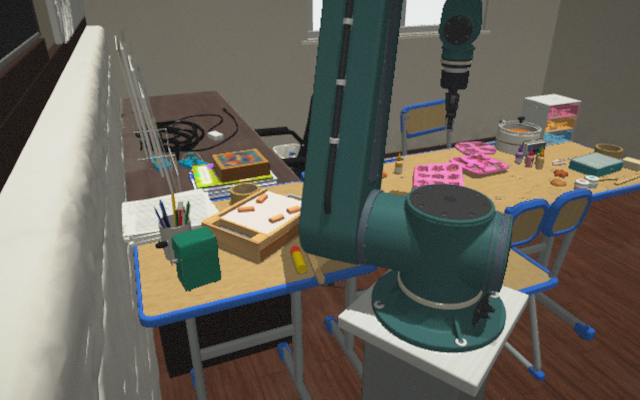

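The top view shows the board at about (245,195), with its handle on the right at (308,190) and its well on the left at (198,197). The four peach offcuts are at (239,173), (268,168), (243,215) and (270,216). The black look-alike is on the desk at (277,268). The scraper candidates are the wooden-topped block at (396,201), the red/yellow item at (218,268) and the cream block at (479,190). Only (396,201) has a pale rounded grip about 120 mm long, and I'll confirm that in an enlarged crop.

```bash
cat > h.py <<'E'
import numpy as np,cv2,pickle
from workcell import bot
from scipy.spatial.transform import Rotation as Ro
def ray(c,px,z):
    px=np.atleast_2d(np.asarray(px,float)); K,R,t=(np.array(c[k]) for k in"KRt")
    d=np.c_[px,np.ones(len(px))]@np.linalg.inv(K).T@R; o=-R.T@t
    return o+d*((z-o[2])/d[:,2])[:,None]
def pix(c,X):
    X=np.atleast_2d(X); p=X@np.array(c["R"]).T+c["t"]; p=p@np.array(c["K"]).T; return p[:,:2]/p[:,2:]
def rects(c,mask,z,amin=20,box=None):
    out=[]
    if box: m=np.zeros_like(mask); x0,y0,x1,y1=box; m[y0:y1,x0:x1]=mask[y0:y1,x0:x1]; mask=m
    for k in cv2.findContours(mask,cv2.RETR_EXTERNAL,cv2.CHAIN_APPROX_NONE)[0]:
        if cv2.contourArea(k)<amin: continue
        P=ray(c,k[:,0],z)[:,:2]*1000
        (x,y),(w,h),a=cv2.minAreaRect(P.astype(np.float32))
        if w<h: w,h,a=h,w,a+90
        out.append((np.round([x,y],1).tolist(),np.round([w,h],1).tolist(),round((a+90)%180-90,1),k[:,0].mean(0).round().tolist()))
    return out
def tool():
    s=bot.read_state(); q=s["tcp_rot"]; return np.array(s["tcp_pos"]),Ro.from_quat([q[1],q[2],q[3],q[0]])
def delta(p_mm,yaw_x=None):
    """shift/turn in tool axes from the present pose, tool down with its x-axis at yaw_x(deg)"""
    p,R=tool(); sh=R.inv().apply(np.array(p_mm)/1000-p)*1000
    w=np.zeros(3)
    if yaw_x is not None:
        a=np.radians(yaw_x);x=np.array([np.cos(a),np.sin(a),0]);z=np.array([0,0,-1.]);G=Ro.from_matrix(np.c_[x,np.cross(z,x),z]);w=(R.inv()*G).as_rotvec()
    return sh.round(1),w.round(4)
E
python3 - <<'E'
from h import *
d=pickle.load(open("cam0.pkl","rb"));c=d["top"];f=c["frame"];h=cv2.cvtColor(f,cv2.COLOR_BGR2HSV)
white=cv2.inRange(h,(0,0,170),(180,45,255));print("white",rects(c,white,.05,2000,(180,130,320,260)))
pe=cv2.inRange(h,(3,70,120),(22,255,255))
print("off",*rects(c,pe,.056,30,(210,158,296,228)),sep="\n")
wood=cv2.inRange(h,(8,60,185),(25,255,255))
print("tcp x-axis",tool()[1].as_matrix().round(3).tolist())
a=cv2.resize(f[165:235,365:435],None,fx=5.5,fy=5.5,interpolation=cv2.INTER_CUBIC)
b=cv2.resize(f[140:250,180:325],None,fx=3.5,fy=3.5,interpolation=cv2.INTER_CUBIC)
H=400;o=np.zeros((400,800,3),np.uint8);a=cv2.resize(a,(300,300));o[:300,:300]=a;o[:b.shape[0],300:800]=b[:, :500];cv2.imwrite("pics/crop1.png",o)
E
```

```text
white [([523.4, -27.1], [214.6, 176.3], -86.2, [251.0, 194.0])]
off
([466.3, -73.9], [33.5, 19.5], 71.9, [269.0, 216.0])
([470.0, -7.1], [37.2, 15.2], 77.1, [242.0, 215.0])
([575.7, 4.2], [44.6, 14.0], 44.9, [238.0, 172.0])
([587.1, -70.8], [42.4, 17.5], -71.6, [269.0, 167.0])
([559.3, -134.1], [102.7, 5.0], -0.0, [294.0, 178.0])
([607.9, 22.7], [104.7, 7.6], 89.6, [230.0, 159.0])
tcp x-axis [[0.916, 0.4, -0.0], [0.4, -0.916, 0.001], [0.0, -0.001, -1.0]]
```

View pics/crop1.png

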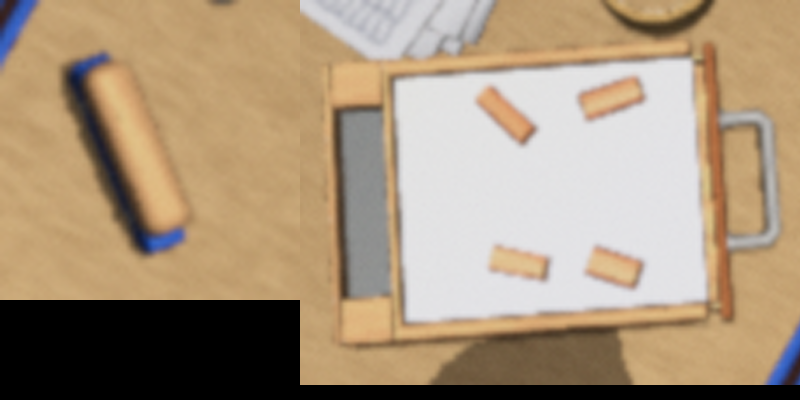

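The crop confirms it: the item at (396,201) is a blue block with a pale rounded grip. The board also has its grey well on the left and its bow handle on the right, as described. Next I'll measure the handle and scraper.

Run:
```python
from h import *
d=pickle.load(open("cam0.pkl","rb"));c=d["top"];f=c["frame"];h=cv2.cvtColor(f,cv2.COLOR_BGR2HSV)
bl=cv2.inRange(h,(100,90,30),(130,255,255));print("blue",*rects(c,bl,.04,8,(375,165,425,235)),sep="\n")
g=lambda u,v:(365+u/4.286,165+v/4.286)
B=ray(c,[g(70,68),g(108,53),g(147,252),g(185,232)],.04)[:,:2]*1000;print("block corners",B.round(1).tolist(),B.mean(0).round(1))
print("grip ends",(ray(c,[g(105,62),g(172,232)],.07)*1000).round(1).tolist())
gr=cv2.inRange(h,(0,0,90),(180,60,235));print("grey",*rects(c,gr,.028,30,(300,150,325,230)),sep="\n")
hx=lambda u,v:(180+(u-300)/3.448,140+v/3.5)
print("handle",(ray(c,[hx(770,120),hx(770,240)],.028)*1000).round(1).tolist())
a=np.radians(3.8);ex=np.array([np.cos(a),np.sin(a)]);ey=np.array([-ex[1],ex[0]]);C=np.array([523.4,-27.1])
F=lambda x,y:(C+x*ex+y*ey).round(1)
print("handle model",F(0,-107-8-34),F(0,-107-34),"well",F(0,131))
for o in [(466.3,-73.9),(470,-7.1),(575.7,4.2),(587.1,-70.8)]: print("off",((np.array(o)-C)@ex).round(1),((np.array(o)-C)@ey).round(1))
for n,q in(("jar",(372,251)),("black",(277,268))):print(n,ray(c,[q],.03).round(3))
```

```text
blue
([453.2, -401.9], [24.9, 10.0], 89.7, [402.0, 221.0])
block corners [[554.3, -352.4], [563.0, -374.8], [446.2, -394.9], [457.7, -417.2]] [ 505.3 -384.9]
grip ends [[553.1, -368.4, 70.0], [455.7, -404.2, 70.0]]
grey
([531.9, -169.1], [101.0, 38.0], 3.1, [310.0, 191.0])
handle [[574.0, -189.3, 28.0], [486.5, -188.8, 28.0]]
handle model [ 533.3 -175.8] [ 532.7 -167.8] well [514.7 103.6]
off -60.1 -42.9
off -52.0 23.5
off 54.3 27.8
off 60.7 -47.8
jar [[ 0.379 -0.327  0.03 ]]
black [[ 0.339 -0.09   0.03 ]]
```

Run:
```python
from h import *
print(delta([532,-184,170],183.8), bot.read_state()["time"])
```

```text
(array([ 413.8, -143.2,   86.1]), array([-0.0000e+00, -1.3000e-03, -2.7961e+00])) 0.1
```

>>> apply_moves(steps=[0,0,-2.796,413.8,-143.2,86,0.3,0,0,-2.796,413.8,-143.2,86,0.3,0,0,-2.796,413.8,-143.2,86,0.3,0,0,-2.796,413.8,-143.2,86,0.3,0,0,-2.796,413.8,-143.2,86,0.3,0,0,-2.796,413.8,-143.2,86,0.3,0,0,-2.796,413.8,-143.2,86,0.3,0,0,-2.796,413.8,-143.2,86,0.3,0,0,-2.796,413.8,-143.2,86,0.3,0,0,-2.796,413.8,-143.2,86,0.3,0,0,-2.796,413.8,-143.2,86,0.3,0,0,-2.796,413.8,-143.2,86,0.3,0,0,-2.796,413.8,-143.2,86,0.3,0,0,-2.796,413.8,-143.2,86,0.3,0,0,-2.796,413.8,-143.2,86,0.3,0,0,-2.796,413.8,-143.2,86,0.3,0,0,-2.796,413.8,-143.2,86,0.3,0,0,-2.796,413.8,-143.2,86,0.3,0,0,-2.796,413.8,-143.2,86,0.3,0,0,-2.796,413.8,-143.2,86,0.3])

```text
time: 1.77
tcp_pos: [0.5319, -0.1842, 0.17]
tcp_rot: [-0.0, 0.112, 0.994, 0.0]
ft_force: [0.0, -0.9, -0.8]
width: 0.0298
finger_force: 0.0
```

Run:
```python
from h import *
s=bot.read_state();print(s["time"],s["tcp_pos"].round(4),s["width"],delta([532,-184,170],183.8))
c=bot.read_camera("wrist");cv2.imwrite("pics/w1.png",c["frame"]);pickle.dump(c,open("w1.pkl","wb"))
```

```text
1.7667 [ 0.5319 -0.1842  0.17  ] 0.02978395729084824 (array([-0.1,  0.2, -0. ]), array([ 2.000e-04, -6.000e-04, -2.899e-01]))
```

View pics/w1.png

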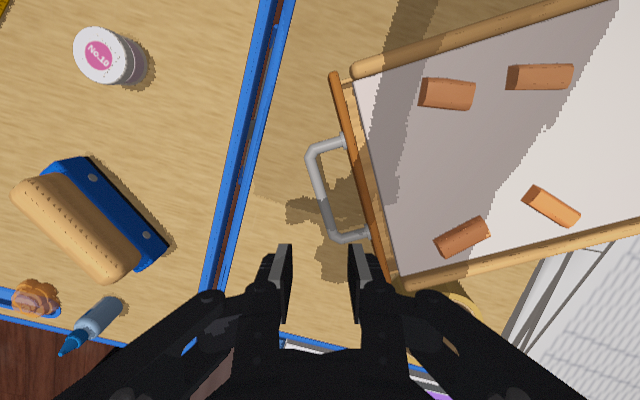

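The wrist view shows the bow handle's bar from about (312,158) to (329,232), the scraper at about (85,220) and the jar at (105,55).

Run:
```python
from h import *
c=pickle.load(open("w1.pkl","rb"));h=cv2.cvtColor(c["frame"],cv2.COLOR_BGR2HSV)
g=cv2.inRange(h,(0,0,110),(180,40,235))
g[:,:300]=0
print(*rects(c,g,.028,50,(300,130,345,242)),sep="\n")
for v in(170,180,190,200,210,220):
    u=np.flatnonzero(g[v,300:340])+300; print(v,u.min(),u.max(),(ray(c,[(u.min(),v),(u[u<u.min()+20].max(),v)],.028)[:,:2]*1000).round(1).tolist())
P=lambda q,z:(ray(c,q,z)*1000).round(1).tolist()
print("panel edge",P([(354,83),(400,276)],.05),"drawer front top outer",P([(330,74),(386,288)],.041))
print("scraper block right top edge",P([(85,157),(168,250)],.04), "grip",P([(25,185),(120,280)],.078))
b=cv2.inRange(h,(100,120,50),(130,255,255));b[:,180:]=0;print("blue",*rects(c,b,.04,300,(0,150,180,300)))
```

```text
([574.7, -177.2], [15.6, 12.6], 77.2, [336.0, 236.0])
([503.6, -177.1], [65.3, 30.8], -32.2, [322.0, 162.0])
170 308 318 [[506.9, -188.7], [508.9, -180.0]]
180 311 321 [[516.5, -188.2], [518.5, -179.4]]
190 314 324 [[526.2, -187.7], [528.2, -178.8]]
200 321 323 [[537.0, -183.5], [537.4, -181.7]]Traceback (most recent call last):
  File "<stdin>", line 7, in <module>
    return umr_minimum(a, axis, None, out, keepdims, initial, where)
ValueError: zero-size array to reduction operation minimum which has no identity
```

>>> apply_moves(steps=[0,0,-0.29,0,1.2,0,0.39,0,0,-0.29,0,1.2,20,0.39,0,0,-0.29,0,1.2,40,0.39,0,0,-0.29,0,1.2,70,0.39,0,0,-0.29,0,1.2,100,0.39,0,0,-0.29,0,1.2,120,0.39,0,0,-0.29,0,1.2,135,0.39,0,0,-0.29,0,1.2,135,0.39,0,0,-0.29,0,1.2,135,1,0,0,-0.29,0,1.2,135,1,0,0,-0.29,0,1.2,135,1,0,0,-0.29,0,1.2,135,1])

```text
time: 2.82
tcp_pos: [0.5323, -0.1832, 0.0358]
tcp_rot: [0.0, -0.03, 1.0, -0.0]
ft_force: [-1.1, -0.4, -5.2]
width: 0.0076
finger_force: 58.7
```

Run:
```python
from h import *
a=np.radians(3.8);ex=np.array([np.cos(a),np.sin(a),0]);ey=np.array([-ex[1],ex[0],0])
p,R=tool();print((p*1000).round(1),delta(p*1000-100*ey,183.8))
c=pickle.load(open("w1.pkl","rb"));h=cv2.cvtColor(c["frame"],cv2.COLOR_BGR2HSV)
P=lambda q,z:(ray(c,q,z)*1000).round(1).tolist()
print("panel edge",P([(354,83),(400,276)],.05),"drawer front top outer",P([(330,74),(386,288)],.041))
print("scraper block right top edge",P([(85,157),(168,250)],.04), "grip",P([(25,185),(120,280)],.078))
```

```text
[ 532.3 -183.2   35.8] (array([  -0.7, -100. ,    0. ]), array([-0.0003,  0.0003, -0.0066]))
panel edge [[445.8, -137.7, 50.0], [618.1, -127.2, 50.0]] drawer front top outer [[434.9, -153.4, 41.0], [634.5, -140.9, 41.0]]
scraper block right top edge [[452.1, -368.1, 40.0], [549.3, -332.7, 40.0]] grip [[462.0, -389.5, 78.0], [551.9, -355.6, 78.0]]
```

>>> apply_moves(steps=[0,0,0,0,-5,0,1,0,0,0,0,-15,0,1,0,0,0,-0.1,-27,0,1,0,0,0,-0.2,-39,0,1,0,0,0,-0.3,-51,0,1,0,0,0,-0.4,-63,0,1,0,0,0,-0.4,-75,0,1,0,0,0,-0.5,-86,0,1,0,0,0,-0.6,-94,0,1,0,0,0,-0.6,-98,0,1,0,0,0,-0.6,-99.5,0,1,0,0,0,-0.6,-100,0,1])

```text
time: 3.82
tcp_pos: [0.5383, -0.2757, 0.0354]
tcp_rot: [0.001, -0.032, 0.999, 0.008]
ft_force: [1.7, 62.3, 32.0]
width: 0.0077
finger_force: 64.3
```

>>> apply_moves(steps=[0,0,0,0,4,0,1,0,0,0,0,6.5,0,1,0,0,0,0,6.5,0,1,0,0,0,0,6.5,0,0.4,0,0,0,0,6.5,0,0.4,0,0,0,0,6.5,0,0.4])

```text
time: 4.32
tcp_pos: [0.5388, -0.2777, 0.0354]
tcp_rot: [0.0, -0.03, 1.0, -0.0]
ft_force: [-0.4, -1.3, 0.5]
width: 0.0258
finger_force: 0.0
```

Run:
```python
from h import *
s=bot.read_state();print(s["time"],s["tcp_pos"].round(4),s["ft_force"].round(1),s["width"])
print(delta([505,-383,150],201))
```

```text
4.3167 [ 0.5388 -0.2777  0.0354] [-0.4 -1.3  0.5] 0.02581642471325249
(array([  39.9, -103.2, -114.5]), array([-0.0011,  0.0005, -0.3071]))
```

>>> apply_moves(steps=[0,0,0,0,0,-20,0.4,0,0,0,0,0,-55,0.4,0,0,0,0,0,-95,0,0,0,-0.12,10,-20,-130,-0.5,0,0,-0.24,20,-30,-150,-1,0,0,-0.307,20,-30,-150,-1,0,0,-0.307,20,-30,-150,-1,0,0,-0.307,20,-30,-150,-1])

```text
time: 4.98
tcp_pos: [0.5202, -0.3081, 0.185]
tcp_rot: [-0.0, -0.181, 0.983, -0.0]
ft_force: [0.2, 0.4, -0.7]
width: 0.0853
finger_force: 0.0
```

Run:
```python
from h import *
c=bot.read_camera("wrist");pickle.dump(c,open("w2.pkl","wb"));t=bot.read_camera("top");pickle.dump(t,open("t2.pkl","wb"))
o=np.zeros((560,640,3),np.uint8);o[:400]=c["frame"];o[400:]=cv2.resize(t["frame"][130:260,170:430],(320,160))[:, :].repeat(2,1)[:, :640];cv2.imwrite("pics/w2.png",o)
print(bot.read_state()["tcp_pos"].round(4))
```

```text
[ 0.5202 -0.3074  0.1844]
```

View pics/w2.png

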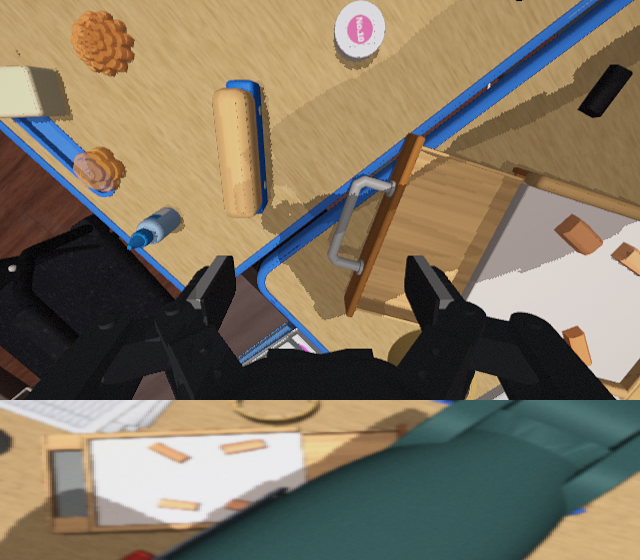

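The wrist view shows the drawer fully out. The scraper's grip runs from about (235,88) to (242,217), with the blue block on its right.

Run:
```python
from h import *
c=pickle.load(open("w2.pkl","rb"));f=c["frame"]
P=lambda q,z:(ray(c,q,z)[:,:2]*1000).round(1)
E=P([(235,88),(242,217)],.06);print("ends",E.tolist(),E.mean(0),np.degrees(np.arctan2(*(E[0]-E[1])[::-1])))
W=P([(215,108),(254,104),(226,205),(262,200)],.06);print(W.tolist(),W.mean(0))
h=cv2.cvtColor(f,cv2.COLOR_BGR2HSV);b=cv2.inRange(h,(100,120,50),(130,255,255));print("blue",*rects(c,b,.04,100,(210,70,285,225)))
# blue block corners at z=.04: top-left,top-right, bottom right
print("blue corners",P([(227,81),(258,83),(265,211)],.04).tolist())
for z in(.05,.06,.07):
  print(z,[P([q],z).tolist() for q in((235,88),(242,217))])
m=np.array([504.4,-386.3])
print(delta([504,-385,66],201))
print("handle",P([(358,183),(335,262)],.028).tolist())
```

```text
ends [[458.6, -401.4], [558.9, -366.6]] [ 508.75 -384.  ] -160.86531624455117
[[478.3, -412.0], [464.6, -384.3], [553.1, -382.7], [537.7, -354.9]] [ 508.425 -383.475]
blue ([501.7, -374.8], [117.6, 26.9], 30.2, [257.0, 139.0])
blue corners [[456.6, -414.5], [449.0, -390.1], [554.5, -350.5]]
0.05 [[[459.0, -404.1]], [[563.5, -367.9]]]
0.06 [[[458.6, -401.4]], [[558.9, -366.6]]]
0.07 [[[458.1, -398.7]], [[554.3, -365.3]]]
(array([ 42.7, -66.9, 118.3]), array([ 0.0012, -0.0007, -0.0017]))
handle [[500.4, -276.4], [587.6, -265.3]]
```

>>> apply_moves(steps=[0,0,0.016,20,-33,10,-1,0,0,0.016,41,-66.8,20,-1,0,0,0.016,41,-66.8,30,-1,0,0,0.016,41,-66.8,60,-1,0,0,0.016,41,-66.8,95,-1,0,0,0.016,41,-66.8,112,-1,0,0,0.016,41,-66.8,118,-1,0,0,0.016,41,-66.8,118,-1,0,0,0.016,41,-66.8,118,1,0,0,0.016,41,-66.8,118,1,0,0,0.016,41,-66.8,118,1,0,0,0.016,41,-66.8,118,1,0,0,0.016,41,-66.8,118,1,0,0,0.016,41,-66.8,118,1])

```text
time: 6.25
tcp_pos: [0.5063, -0.3848, 0.0678]
tcp_rot: [0.0, -0.175, 0.985, -0.0]
ft_force: [1.5, 0.8, 2.2]
width: 0.0275
finger_force: 62.1
```

```bash
cat >> h.py <<'E'
A=np.radians(3.7);EX=np.array([np.cos(A),np.sin(A)]);EY=np.array([-EX[1],EX[0]]);C=np.array([524,-26.5])
def F(x,y,z): return np.r_[C+x*EX+y*EY,z]
E
python3 - <<'E'
from h import *
print(F(23,80,180),delta(F(23,80,180),183.7),bot.read_state()["time"])
E
```

```text
[541.78947456  54.81749255 180.        ] (array([-184.6,  400.5, -112.5]), array([-0.0009,  0.0006,  0.2865])) 6.25
```

>>> apply_moves(steps=[0,0,0,0,0,-10,1,0,0,0,0,0,-35,1,0,0,0,0,0,-70,1,0,0,0.02,-9,20,-100,1,0,0,0.05,-23,50,-115,1,0,0,0.08,-37,80,-122,1,0,0,0.1,-51,110,-122,1,0,0,0.12,-64,140,-122,1,0,0,0.14,-78,170,-122,1,0,0,0.16,-92,200,-122,1,0,0,0.18,-106,230,-122,1,0,0,0.2,-120,260,-122,1,0,0,0.22,-134,290,-122,1,0,0,0.24,-147,320,-122,1,0,0,0.26,-161,350,-122,1,0,0,0.28,-174,378,-120,1,0,0,0.2865,-182,395,-116,1,0,0,0.2865,-184.6,400.5,-112.5,1,0,0,0.2865,-184.6,400.5,-112.5,1])

```text
time: 7.83
tcp_pos: [0.5413, 0.0561, 0.1796]
tcp_rot: [-0.0, -0.033, 0.999, 0.0]
ft_force: [-0.0, -0.2, -1.3]
width: 0.0269
finger_force: 62.1
```

Run:
```python
from h import *
c=bot.read_camera("wrist");pickle.dump(c,open("w3.pkl","wb"));t=bot.read_camera("scene");pickle.dump(t,open("s3.pkl","wb"))
o=np.zeros((600,640,3),np.uint8);o[:300]=c["frame"][100:];o[300:,:]=cv2.resize(t["frame"][130:280,130:450],(640,300));cv2.imwrite("pics/w3.png",o)
print(bot.read_state()["tcp_pos"].round(4),bot.read_state()["ft_force"].round(1))
```

```text
[0.5415 0.0543 0.18  ] [-0.6 -1.2 -1.2]
```

View pics/w3.png

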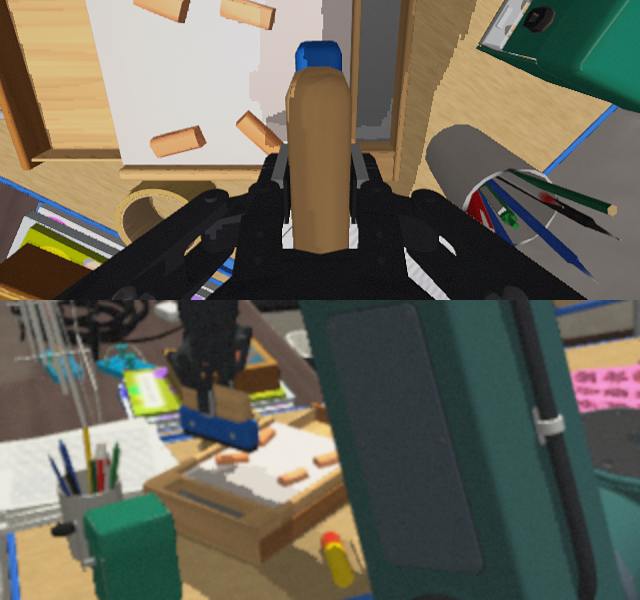

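The wrist view shows the scraper gripped squarely, with its near blue end at about (320,142), and all four offcuts still on the board. I'll measure where the grip sits along the scraper.

Run:
```python
from h import *
c=pickle.load(open("w3.pkl","rb"));h=cv2.cvtColor(c["frame"],cv2.COLOR_BGR2HSV)
R=np.array(c["R"]);p,T=tool();Ti=T.inv()
print("cam in tool mm",(Ti.apply(-R.T@np.array(c["t"])-p)*1000).round())
b=cv2.inRange(h,(100,120,40),(130,255,255));ys,xs=np.nonzero(b[120:175,280:360]);ys+=120;xs+=280;print(xs.min(),xs.max(),ys.min(),ys.max())
print("grip right end top row approx 167")
for q,z in(((320,ys.min()),.152),((320,ys.min()),.124),((320,167),.190),((320,167),.175)):
    print(q,z,(Ti.apply(ray(c,[q],z)[0]-p)*1000).round(1))
for x in(55,58,60,62,65): print(x,pix(c,p+T.apply([x/1000,0,.0278])).round(1),pix(c,p+T.apply([x/1000,0,.055])).round(1))
for q in((103,100+80),(121,265)): pass
# rim edges of panel -> check: panel corner near drawer, far side
print("panel corner",(ray(c,[(124,267),(87,108)],.05)*1000).round(1),"model",F(88,-107,50).round(1),"well inner",(ray(c,[(358,240)],.036)*1000).round(1),F(68,131-18,36).round(1))
```

```text
cam in tool mm [  78.    2. -116.]
296 341 141 170
grip right end top row approx 167
(320, np.int64(141)) 0.152 [61.7  2.  28. ]
(320, np.int64(141)) 0.124 [58.5  2.  56. ]
(320, 167) 0.19 [ 56.5   1.9 -10. ]
(320, 167) 0.175 [53.5  1.9  5. ]
55 [[316.  154.8]] [[316.5 147.4]]
58 [[316.  148.7]] [[316.5 142.2]]
60 [[316.  144.5]] [[316.5 138.6]]
62 [[316.  140.3]] [[316.5 135.1]]
65 [[316. 134.]] [[316.5 129.7]]
panel corner [[ 621.3 -124.6   50. ]
 [ 477.6 -134.5   50. ]] model [ 618.7 -127.6   50. ] well inner [[585.   96.6  36. ]] [584.6  90.7  36. ]
```

>>> apply_moves(steps=[0,0,0,0,0,15,1,0,0,0,0,0,35,1,0,0,0,0,0,50,1,0,0,0,0,0,58,1,0,0,0,0,0,61,1,0,0,0,0,0,62,1,0,0,0,0,0,63,1,0,0,0,0,0,63,1])

```text
time: 8.6
tcp_pos: [0.5419, 0.0545, 0.1175]
tcp_rot: [0.0, -0.032, 0.999, -0.0]
ft_force: [-2.1, -1.2, 2.6]
width: 0.0273
finger_force: 62.6
```

>>> apply_moves(steps=[0,0,0,0,-3,0.7,1,0,0,0,0,-10,0.7,1,0,0,0,0,-20,0.7,1,0,0,0,0,-30,0.7,1,0,0,0,0,-40,0.7,1,0,0,0,0,-50,0.7,1,0,0,0,0,-60,0.7,1,0,0,0,0,-70,0.7,1,0,0,0,0,-80,0.7,1,0,0,0,0,-90,0.7,1,0,0,0,0,-100,0.7,1,0,0,0,0,-110,0.7,1])

```text
time: 9.6
tcp_pos: [0.5494, -0.0549, 0.1169]
tcp_rot: [0.001, -0.033, 0.999, 0.001]
ft_force: [-0.6, 4.5, 6.5]
width: 0.0274
finger_force: 62.9
```

>>> apply_moves(steps=[0,0,0,0,-8,0,1,0,0,0,0,-16,0,1,0,0,0,0,-24,0,1,0,0,0,0,-32,0,1,0,0,0,0,-40,0,1,0,0,0,0,-48,0,1,0,0,0,0,-56,0,1,0,0,0,0,-63,0,1,0,0,0,0,-69,0,1,0,0,0,0,-74,0,1,0,0,0,0,-78,0,1,0,0,0,0,-78,0,1])

```text
time: 10.6
tcp_pos: [0.5544, -0.1332, 0.1168]
tcp_rot: [0.001, -0.032, 0.999, 0.0]
ft_force: [-0.8, 0.1, 4.5]
width: 0.0271
finger_force: 63.0
```

Run:
```python
from h import *
c=bot.read_camera("wrist");cv2.imwrite("pics/w4.png",c["frame"]);pickle.dump(c,open("w4.pkl","wb"))
p,_=tool();print(p.round(4),delta(F(-21,82,150),183.7),((p[:2]*1000-C)@EX).round(1),((p[:2]*1000-C)@EY).round(1))
```

```text
[ 0.5544 -0.1332  0.1169] (array([ 44.4, 190.4, -33.3]), array([-0.0002,  0.0018, -0.    ])) 23.5 -108.4
```

View pics/w4.png

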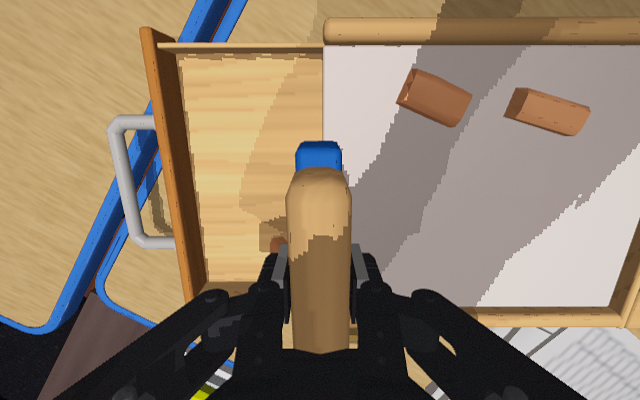

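The upper half of the board is clear, with one offcut visible in the drawer at (275,243). Two offcuts remain at (435,97) and (548,110).

>>> apply_moves(steps=[0,0,0,0,0,-15,1,0,0,0,0,0,-33,1,0,0,0,8,25,-40,1,0,0,0,16,60,-40,1,0,0,0,25,95,-40,1,0,0,0,34,130,-40,1,0,0,0,42,165,-40,1,0,0,0,44.4,185,-40,1,0,0,0,44.4,190.4,-35,1,0,0,0,44.4,190.4,-20,1,0,0,0,44.4,190.4,-6,1,0,0,0,44.4,190.4,-2,1,0,0,0,44.4,190.4,0,1,0,0,0,44.4,190.4,0,1])

```text
time: 11.82
tcp_pos: [0.4972, 0.0543, 0.1164]
tcp_rot: [-0.0, -0.032, 0.999, 0.0]
ft_force: [-4.3, 2.5, 8.0]
width: 0.0272
finger_force: 63.2
```

>>> apply_moves(steps=[0,0,0,0,-3,-0.2,1,0,0,0,0,-10,-0.2,1,0,0,0,0,-20,-0.2,1,0,0,0,0,-30,-0.2,1,0,0,0,0,-40,-0.2,1,0,0,0,0,-50,-0.2,1,0,0,0,0,-60,-0.2,1,0,0,0,0,-70,-0.2,1,0,0,0,0,-80,-0.2,1,0,0,0,0,-90,-0.2,1,0,0,0,0,-100,-0.2,1,0,0,0,0,-110,-0.2,1])

```text
time: 12.82
tcp_pos: [0.5045, -0.0563, 0.1168]
tcp_rot: [0.0, -0.032, 0.999, 0.0]
ft_force: [0.4, 6.2, 6.5]
width: 0.0273
finger_force: 63.0
```

>>> apply_moves(steps=[0,0,0,0,-8,0,1,0,0,0,0,-16,0,1,0,0,0,0,-24,0,1,0,0,0,0,-32,0,1,0,0,0,0,-40,0,1,0,0,0,0,-48,0,1,0,0,0,0,-56,0,1,0,0,0,0,-63,0,1,0,0,0,0,-69,0,1,0,0,0,0,-74,0,1,0,0,0,0,-78,0,1,0,0,0,0,-80,0,1,0,0,0,0,-80,0,1])

```text
time: 13.9
tcp_pos: [0.5095, -0.1362, 0.1167]
tcp_rot: [0.0, -0.032, 0.999, 0.0]
ft_force: [-1.1, 2.4, 6.6]
width: 0.0274
finger_force: 63.1
```

Next I'll lift clear, move part of the way towards the well, and look down at the board and drawer.

>>> apply_moves(steps=[0,0,0,0,0,-15,1,0,0,0,0,0,-35,1,0,0,0,-3,20,-65,1,0,0,0,-6,50,-95,1,0,0,0,-10,80,-110,1,0,0,0,-12,100,-115,1,0,0,0,-12,100,-115,1])

```text
time: 14.48
tcp_pos: [0.5154, -0.0327, 0.2331]
tcp_rot: [0.001, -0.033, 0.999, -0.0]
ft_force: [0.8, 0.2, -1.3]
width: 0.0272
finger_force: 62.0
```

Run:
```python
from h import *
c=bot.read_camera("wrist");pickle.dump(c,open("w5.pkl","wb"));t=bot.read_camera("top")
o=np.zeros((600,640,3),np.uint8);o[:400]=c["frame"];o[400:]=cv2.resize(t["frame"][140:240,170:490],(640,200));cv2.imwrite("pics/w5.png",o)
print(bot.read_state()["tcp_pos"].round(4))
```

```text
[ 0.515  -0.0349  0.2314]
```

View pics/w5.png

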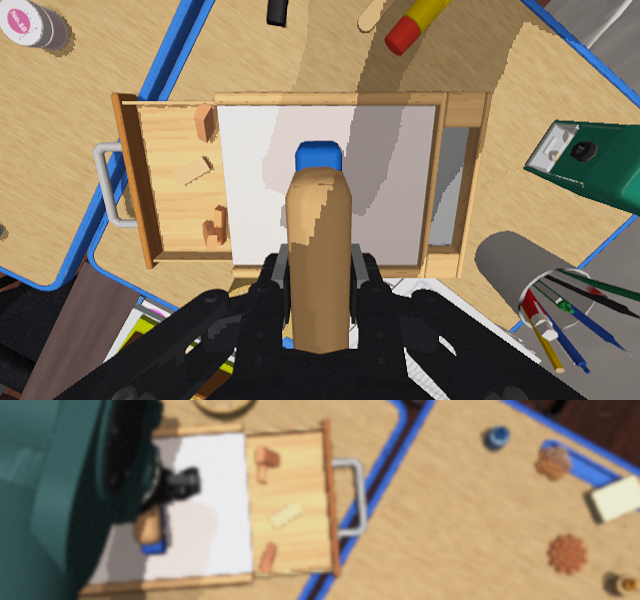

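All four offcuts are in the drawer, at about (205,122), (197,168) and a pair at (215,228). The board is clear, and the well is the grey slot at (455,185).

Run:
```python
from h import *
c=pickle.load(open("w5.pkl","rb"));f=c["frame"];h=cv2.cvtColor(f,cv2.COLOR_BGR2HSV)
def bf(q,z):
    P=ray(c,q,z)[:,:2]*1000-C; return np.c_[P@EX,P@EY].round(1).tolist()
print("end wall outer top corners (model ±100,155)",bf([(490,94),(461,277)],.06))
print("panel corners far (±88,107)",bf([(437,104),(421,269)],.05),"near",bf([(219,105),(233,268)],.05))
g=cv2.inRange(h,(0,0,40),(180,50,200));m=np.zeros_like(g);m[110:265,425:482]=g[110:265,425:482]
for v in(150,180,210,235):
    u=np.flatnonzero(m[v])
    print(v,u.min(),u.max(),bf([(u.min(),v),(u.max(),v)],.036),bf([(u.min(),v),(u.max(),v)],.06))
for u in (450,455,460):
    v=np.flatnonzero(m[:,u]);print(u,v.min(),v.max(),bf([(u,v.min()),(u,v.max())],.036),bf([(u,v.min()),(u,v.max())],.06))
print(delta(F(1.7,131,200),183.7))
```

```text
end wall outer top corners (model ±100,155) [[-97.2, 152.1], [97.5, 154.6]]
panel corners far (±88,107) [[-88.4, 107.9], [93.4, 112.2]] near [[-87.0, -103.4], [92.6, -105.8]]
150 425 465 [[-42.0, 106.3], [-42.1, 148.7]] [[-45.4, 97.7], [-45.5, 136.9]]
180 425 460 [[-9.2, 110.0], [-9.3, 148.3]] [[-15.2, 101.1], [-15.3, 136.6]]
210 433 455 [[25.7, 123.0], [25.6, 147.9]] [[17.1, 113.1], [17.0, 136.2]]
235 429 452 [[56.7, 122.1], [56.6, 148.9]] [[45.7, 112.3], [45.6, 137.1]]
450 127 245 [[-65.8, 129.5], [69.5, 148.4]] [[-67.4, 119.2], [57.5, 136.6]]
455 127 216 [[-65.8, 134.7], [32.9, 149.0]] [[-67.4, 123.9], [23.7, 137.1]]
460 127 183 [[-65.8, 139.9], [-5.9, 148.9]] [[-67.4, 128.7], [-12.1, 137.0]]
(array([-11.4, 138.8,  31.3]), array([-0.0008,  0.0001,  0.0009]))
```

>>> apply_moves(steps=[0,0,0,-3,30,0,1,0,0,0,-6,65,0,1,0,0,0,-9,100,0,1,0,0,0,-11,128,5,1,0,0,0,-12.2,138.8,20,1,0,0,0,-12.2,138.8,45,1,0,0,0,-12.2,138.8,70,1,0,0,0,-12.2,138.8,85,1,0,0,0,-12.2,138.8,92,1,0,0,0,-12.2,138.8,92,1])

```text
time: 15.42
tcp_pos: [0.5175, 0.1036, 0.1377]
tcp_rot: [-0.002, -0.032, 0.999, -0.0]
ft_force: [0.1, -0.4, -0.4]
width: 0.0272
finger_force: 62.1
```

Run:
```python
from h import *
s=bot.read_state();print(s["tcp_pos"].round(4),s["ft_force"].round(1));print(delta(F(2.5,131,103.5),183.7))
```

```text
[0.5175 0.1036 0.1377] [ 0.1 -0.4 -0.4]
(array([-0.7,  0.8, 34.2]), array([-0.0003, -0.0031, -0.0012]))
```

>>> apply_moves(steps=[0,0,0,0,0,8,1,0,0,0,0,0,16,1,0,0,0,0,0,23,1,0,0,0,0,0,28,1,0,0,0,0,0,31,1,0,0,0,0,0,33,1,0,0,0,0,0,33,1,0,0,0,0,0,33,1])

```text
time: 16.08
tcp_pos: [0.5182, 0.1048, 0.1064]
tcp_rot: [0.0, -0.032, 0.999, 0.0]
ft_force: [-0.1, -0.5, -1.3]
width: 0.0272
finger_force: 62.1
```

>>> apply_moves(steps=[0,0,0,0,0,1,1,0,0,0,0,0,2,1,0,0,0,0,0,3,1,0,0,0,0,0,3,1,0,0,0,0,0,3,1])

```text
time: 16.5
tcp_pos: [0.5184, 0.1048, 0.1035]
tcp_rot: [0.0, -0.032, 0.999, 0.0]
ft_force: [-0.2, 1.3, 3.3]
width: 0.027
finger_force: 62.4
```

Floor contact is about 4.5 N. I'll open, rise and retreat.

>>> apply_moves(steps=[0,0,0,0,0,-0.5,0.3,0,0,0,0,0,-0.5,-0.2,0,0,0,0,0,-0.5,-1,0,0,0,0,0,-0.5,-1,0,0,0,0,0,-0.5,-1,0,0,0,0,0,-0.5,-1,0,0,0,0,0,-15,-1,0,0,0,0,0,-40,-1,0,0,0,0,0,-75,-1,0,0,0,0,0,-115,-1,0,0,0,0,-40,-145,-1,0,0,0,0,-80,-150,-1,0,0,0,0,-120,-150,-1,0,0,0,0,-120,-150,-1])

```text
time: 17.67
tcp_pos: [0.5266, -0.0199, 0.254]
tcp_rot: [0.001, -0.031, 1.0, -0.001]
ft_force: [-1.0, 0.3, -0.7]
width: 0.0855
finger_force: 0.0
```

Run:
```python
from h import *
c=bot.read_camera("wrist");t=bot.read_camera("scene");p=bot.read_camera("top")
o=np.zeros((600,800,3),np.uint8);o[:400,:640]=c["frame"];o[400:,:400]=cv2.resize(t["frame"][160:290,130:390],(400,200));o[400:,400:]=cv2.resize(p["frame"][100:300,170:570],(400,200));cv2.imwrite("pics/w6.png",o)
s=bot.read_state();print(s["time"],s["tcp_pos"].round(4),s["ft_force"].round(1),s["width"])
```

```text
17.8167 [ 0.5258 -0.0153  0.2531] [ 0.4 -0.   0.4] 0.08555675188449131
```

View pics/w6.png

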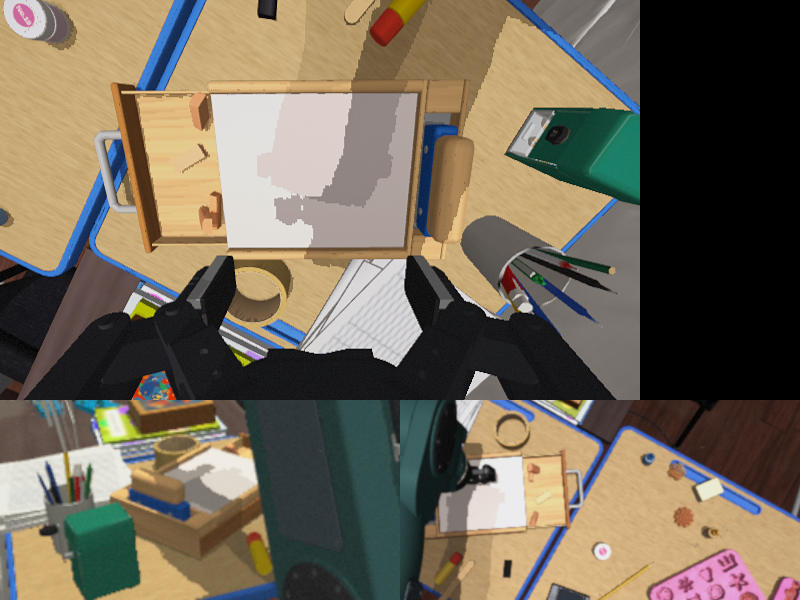

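Run:
```python
from h import *
c=bot.read_camera("wrist");f=c["frame"]
def bf(q,z):
    P=ray(c,q,z)[:,:2]*1000-C; return np.c_[P@EX,P@EY].round(1).tolist()
print("panel edge",bf([(211,93),(228,249)],.05),"front outer top",bf([(112,85),(147,251)],.041),"front inner top",bf([(121,84),(153,250)],.041),"handle",bf([(98,145),(108,197)],.028))
t=bot.read_camera("top")
def bt(q,z):
    P=ray(t,q,z)[:,:2]*1000-C; return np.c_[P@EX,P@EY].round(1).tolist()
h=cv2.cvtColor(t["frame"],cv2.COLOR_BGR2HSV)
r=t["frame"][183,290:365].astype(int).tolist();print([(290+i,v) for i,v in enumerate(r) if i%1==0 and i>38])
print(bt([(336,183),(340,183),(352,183)],.041))
```

```text
panel edge [[-88.0, -99.7], [89.0, -99.5]] front outer top [[-96.4, -205.1], [96.2, -203.6]] front inner top [[-97.3, -195.6], [94.8, -195.9]] handle [[-32.8, -243.9], [29.8, -246.3]]
[(329, [138, 196, 234]), (330, [138, 196, 233]), (331, [130, 185, 227]), (332, [97, 141, 182]), (333, [59, 89, 127]), (334, [56, 91, 147]), (335, [71, 114, 183]), (336, [85, 130, 193]), (337, [110, 158, 201]), (338, [124, 173, 210]), (339, [126, 175, 210]), (340, [126, 176, 210]), (341, [126, 175, 210]), (342, [126, 175, 210]), (343, [127, 176, 210]), (344, [127, 176, 211]), (345, [125, 173, 207]), (346, [102, 144, 174]), (347, [80, 107, 128]), (348, [105, 115, 123]), (349, [163, 168, 171]), (350, [193, 195, 197]), (351, [185, 177, 177]), (352, [178, 130, 114]), (353, [183, 100, 67]), (354, [159, 83, 53]), (355, [98, 56, 52]), (356, [46, 38, 56]), (357, [37, 35, 55]), (358, [77, 47, 52]), (359, [145, 73, 50]), (360, [192, 100, 60]), (361, [208, 111, 67]), (362, [195, 110, 81]), (363, [149, 123, 135]), (364, [128, 159, 190])]
[[11.7, -213.3], [11.0, -223.3], [8.8, -253.3]]
```

The drawer is at its stop: the wrist view measures about 96 mm open, against 97 mm nominal. The scraper stands free in the well and all four offcuts lie in the drawer, so I'm handing in.

```bash
python3 -c "
from workcell import bot
print(bot.hand_in())"
```

```text
the job is handed in; nothing more can be done
None
```

I've handed the job in: the drawer is left fully out with all four offcuts in it, and the scraper stands upright and released in the well. It took about 18 s of robot time; pressing on the board read about 8–9 N (limit 30 N), and the bottle, jar and finished soaps look undisturbed in the last pictures.

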